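Line up the canister set by size on its tray

TASK

Line up the four white canisters on the tray in order of size, one upright in the middle of each cork coaster: the biggest at the end with the steel handle, then getting smaller, the smallest at the far end. They are ceramic, so set each down gently without dropping it or tipping it over, and leave the green oil bottle standing where it is.

Things in the scene. Friction and masses are not known exactly. Their poses are not given: they have to be found in the camera images.
- canister_xl: the biggest of four closed white ceramic canisters with flat wooden lids, all alike but for size: an upright cylinder 62 mm in diameter and 120 mm tall with its lid, one solid piece (the lid, the top 10 mm, is fixed and 59 mm wide). It stands upright on the worktop at the start. Origin: centre of its underside; z up
- canister_l: the second biggest of four closed white ceramic canisters with flat wooden lids, all alike but for size: an upright cylinder 54 mm in diameter and 100 mm tall with its lid, one solid piece (the lid, the top 10 mm, is fixed and 51 mm wide). It stands upright on the worktop at the start. Origin: centre of its underside; z up
- canister_m: the third biggest of four closed white ceramic canisters with flat wooden lids, all alike but for size: an upright cylinder 46 mm in diameter and 80 mm tall with its lid, one solid piece (the lid, the top 10 mm, is fixed and 43 mm wide). It stands upright on the worktop at the start. Origin: centre of its underside; z up
- canister_s: the smallest of four closed white ceramic canisters with flat wooden lids, all alike but for size: an upright cylinder 38 mm in diameter and 60 mm tall with its lid, one solid piece (the lid, the top 10 mm, is fixed and 35 mm wide). It stands upright on the worktop at the start. Origin: centre of its underside; z up
- coaster_a: one of four like cork discs, 80 mm in diameter and 5 mm thick, fixed in a straight row (a, b, c, d), 90 mm from centre to centre, on a fixed flat wooden tray (110 x 440 x 12 mm); this one is at one end of the row. Its top is flat and 17 mm above the worktop. Origin: centre of its underside, 12 mm above the worktop; x across the tray, y along the row from a to d
- coaster_b: one of four like cork discs, 80 mm in diameter and 5 mm thick, fixed in a straight row (a, b, c, d), 90 mm from centre to centre, on a fixed flat wooden tray (110 x 440 x 12 mm); this one is in the row between coaster_a and coaster_c. Its top is flat and 17 mm above the worktop. Origin: centre of its underside, 12 mm above the worktop; x across the tray, y along the row from a to d
- coaster_c: one of four like cork discs, 80 mm in diameter and 5 mm thick, fixed in a straight row (a, b, c, d), 90 mm from centre to centre, on a fixed flat wooden tray (110 x 440 x 12 mm); this one is in the row between coaster_b and coaster_d. Its top is flat and 17 mm above the worktop. Origin: centre of its underside, 12 mm above the worktop; x across the tray, y along the row from a to d
- coaster_d: one of four like cork discs, 80 mm in diameter and 5 mm thick, fixed in a straight row (a, b, c, d), 90 mm from centre to centre, on a fixed flat wooden tray (110 x 440 x 12 mm); this one is at the other end of the row. Its top is flat and 17 mm above the worktop. Origin: centre of its underside, 12 mm above the worktop; x across the tray, y along the row from a to d
- tray_handle: the steel bar handle fixed on one end of the tray, at either the coaster_a or the coaster_d end: an arch across the tray, 80 mm wide, its top 47 mm above the worktop, on the line of the row, 68 mm beyond the centre of the end coaster. The other end has only a flat dark wooden strip. Origin: under its middle, 12 mm above the worktop; x across the tray
- oil_bottle: a small loose green glass oil bottle with a cork, standing among the canisters: 44 mm in diameter, narrowing above 55 mm to a 20 mm neck, 108 mm tall, 0.16 kg. Origin: centre of its underside; z up. Similar gaps between the canisters hold two turned wooden salt and pepper mills (38 mm wide, 76 mm tall)

How it is judged:
By the outcome, as a careful person would: the job done as asked, in the order asked, and still so for the second after the job is handed in, with the robot touching nothing.
It also fails if it takes over 106 s, if anything falls off the work surface, if the arm or the gripper's body presses on something with over 40 N, if the wrist force passes 120 N, or if a joint passes its speed limit or range.

ROBOT

A 6-joint arm with a two-finger parallel gripper is mounted at the origin on the work surface. World frame = base frame: x ahead of the robot, y to its left, z up, the work surface at z = 0. Lengths are in m, angles in rad, forces in N, time in s.
With the tool pointing down it reaches from about 0.325 to 1 m from the base axis. Payload 5.1 kg.
Tool frame: the origin (TCP) lies at the very end of the fingers, on their centre line; the grasp point (between the pads) lies 19 mm behind it (env.pinch_z is the distance from the TCP to the grasp point, in m); z points along the fingers, y is the line along which they close (so a half turn about z gives the same grasp; the last joint's range is limited). The gripper opens to 85 mm and grips with 20 to 120 N. Pads are 22 mm wide; open, the fingers measure 114 mm over their backs; the gripper's body (76 mm by 85 mm) begins 54 mm behind the grasp point. The pads swing forward as they close: fully open they stand 13 mm farther back than shut.
Start: joints at [1.133, 0.124, 1.65, -0, 1.367, -0.083], TCP at [0.226, 0.609, 0.231] pointing down, gripper open.
Joint ranges: [-2.61, 2.61], [-1.02, 2.33], [0.03, 2.71], [-1.35, 4.49], [0.32, 2.68], [-2.91, 2.91]. Speed limits (rad/s): [2.57, 2.57, 3.14, 3.14, 3.14, 3.14].

INTERFACE

Orientations are given as a unit quaternion [x, y, z, w].
In Python, from station import env gives the robot as it stands.
- The arm moves only by the shell command python3 jog.py 'ROWS' [OPENING] [FORCE]. ROWS is a JSON list that holds a single list of rows (three levels of brackets), with 1 to 5 rows, each of 6 numbers: dx, dy, dz in m, then a rotation vector rx, ry, rz in rad; each row is the pose to reach, as a shift and turn from the pose commanded when the command began, along the tool's axes at that moment; what a row does not reach only later rows make up. A row lasts 1/8 s, in which the tool goes at most 0.0625 m and 0.188 rad, less where a joint would pass 70% of its speed; a pose out of reach is approached as far as the arm can. OPENING is the finger opening in m, set as the command begins (- or left out keeps the last). The fingers move at their own pace and stop on an object; FORCE is the grip in N (left out, the last holds). Time passes only in rows, so rows that do not move let the fingers close. It prints the time, the measured TCP pose, the force, the opening and the grip force at its end. Input that does not fit is refused with a message, and nothing moves.
- env.sense(): the state, without advancing time (a new reading comes with each control period).
- env.grab_frame(name): name is "scene" or "top"; returns a dict with "color" (400x640x3 uint8, blue, green, red), "fx", "fy", "cx", "cy" (pixels), "origin" and "rotation" of the camera in the world. Camera axes: x right, y up, looking along -z (the intrinsics and any distortion apply to the point x, -y, -z); pixel columns grow to the right and rows downward; lengths in m; the calibration is good to about 2 mm. A picture is of the moment at which its call begins. There is no depth.
- env.job_done(): hands the job in; it is judged then, once.
The state is a dict: "time": time; "qpos": joint angles; "joint_velocities": joint speeds; "joint_efforts": joint torques, N m; "eef_pos": TCP position; "orientation": TCP orientation; "contact_force": force on the tool from outside, world axes, zero at the start; "wrist_torque": the same for the moment, N m; "finger_gap": finger opening in m; "finger_force": force on a finger pad.
Only numpy, scipy, OpenCV 4.12 (cv2) and the standard library are available. Lean on these libraries where they do the work, as an engineer would, in place of code of your own. Each camera call takes 0.05 s, during which the arm holds its last target. There are 200 camera calls.

## Working session

There is one attempt and no reset: what is moved stays moved. The work goes in short steps, Python scripts to look and compute and a shell command to move; the robot and the scene stay as the last step left them, time stands still between calls to the robot, and variables do not carry over. Pictures are saved under pics/ and viewed, at most 14 in all, crops included, and the job is handed in when it is done.

```bash
ls; mkdir -p pics; python3 - <<'E'
from station import env
import cv2
for n in("top","scene"):
    f=env.grab_frame(n); cv2.imwrite(f"pics/{n}0.png",f["color"])
    print(n,{k:v for k,v in f.items() if k!="color"})
s=env.sense();print(s["time"],s["eef_pos"],s["orientation"],s["finger_gap"])
E
```

```text
jog.py
pics
station.py
top {'fx': 369.90787726604384, 'fy': 369.90787726604384, 'cx': 318.4471695454232, 'cy': 198.5542428489836, 'origin': array([0.43946112, 0.00189513, 0.79290464]), 'rotation': array([ 0.05561666, -0.04187176, -0.7000263 ,  0.71071564])}
scene {'fx': 412.64808173744575, 'fy': 412.64808173744575, 'cx': 325.9275441623732, 'cy': 198.17514101512907, 'origin': array([1.19189335, 0.39236657, 0.49885566]), 'rotation': array([0.22879704, 0.42686115, 0.76247261, 0.42904195])}
0.1 [0.22560926 0.60899302 0.23016542] [ 1.76475581e-01  9.84304557e-01 -9.25391443e-04 -2.27859688e-04] 0.08547585049331892
```
View pics/top0.png

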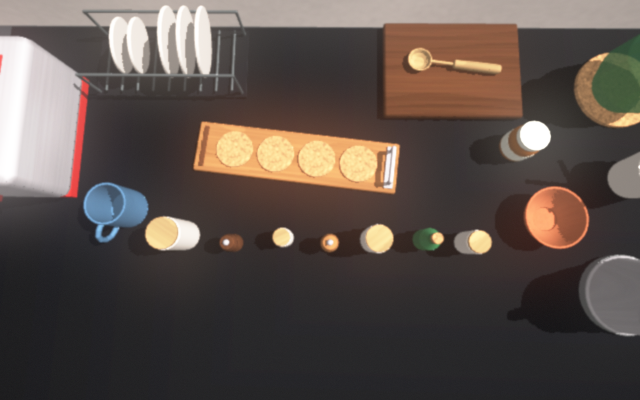

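View pics/scene0.png

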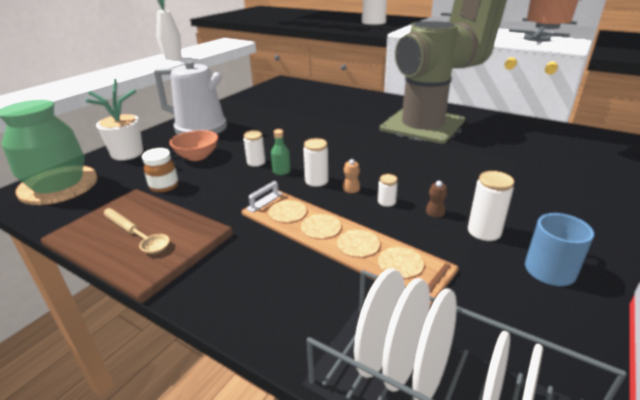

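The top view shows the row, left to right: XL (165,234), mill (231,242), S (283,237), mill (330,242), L (377,238), bottle (428,239), M (480,242). The coasters run from (235,149) to (358,163), and the handle is at the right end (390,167). The scene view agrees: the handle is at the end near the bottle and L.

```bash
cat > h.py <<'E'
from station import env
import cv2, numpy as np
from scipy.spatial.transform import Rotation as R
def ray(f,px,z):
    d=R.from_quat(f["rotation"]).apply([(px[0]-f["cx"])/f["fx"],-(px[1]-f["cy"])/f["fy"],-1])
    o=np.array(f["origin"]); return (o+d*(z-o[2])/d[2])
def proj(f,p):
    c=R.from_quat(f["rotation"]).inv().apply(np.asarray(p)-f["origin"])
    return np.stack([f["cx"]-f["fx"]*c[...,0]/c[...,2],f["cy"]+f["fy"]*c[...,1]/c[...,2]],-1)
def lid(f,guess,z,r):
    """blob (tan) nearest guess px -> world centre at height z"""
    h=cv2.cvtColor(cv2.medianBlur(f["color"],3),cv2.COLOR_BGR2HSV)
    m=cv2.inRange(h,(10,55,110),(28,255,255))
    n,lab,st,ce=cv2.connectedComponentsWithStats(m)
    i=[k for k in range(1,n) if st[k,4]>60]; i=min(i,key=lambda k:np.hypot(*(ce[k]-guess)))
    ys,xs=np.where(lab==i); P=np.array([ray(f,(x,y),z)[:2] for x,y in zip(xs,ys)])
    (c,rad)=cv2.minEnclosingCircle(P.astype(np.float32)*1000)
    return P.mean(0),np.sqrt(len(P))*0+rad,np.array(c)/1000,st[i,4]
def tool():
    s=env.sense(); return s["eef_pos"],R.from_quat(s["orientation"])
E
python3 - <<'E'
from h import *
np.set_printoptions(precision=4,suppress=True)
f=env.grab_frame("top")
G=dict(xl=((163,233),.12,29.5),l=((377,233),.1,25.5),m=((480,242),.08,21.5),s=((282,237),.06,17.5))
vis=cv2.resize(f["color"],None,fx=3,fy=3)
def circ(c,z,r,col):
    t=np.linspace(0,2*np.pi,60); p=proj(f,np.c_[c[0]+r*np.cos(t),c[1]+r*np.sin(t),0*t+z])
    cv2.polylines(vis,[np.int32((p+.5)*3-.5)],1,col,1)
for k,(g,z,r) in G.items():
    o=lid(f,g,z,r); print(k,*o); circ(o[0],z,r/1000,(255,0,255)); circ(o[0],0,r/1000,(255,255,0))
for g in ((235,149),(276,154),(317,159),(358,164)):
    p=ray(f,g,.017); print("coaster",p[:2]); circ(p,.017,.04,(255,0,255))
cv2.imwrite("pics/v1.png",vis[340:790,400:1200]); cv2.imwrite("pics/v2.png",vis[550:800,1050:1550])
p,r=tool();print(p,r.as_matrix())
E
```

```text
xl [0.4662 0.3027] 30.95234489440918 [0.4664 0.3025] 884
l [ 0.4633 -0.0975] 27.306690216064453 [ 0.4633 -0.0975] 671
m [ 0.4603 -0.2907] 23.39443016052246 [ 0.4601 -0.2905] 468
s [0.4644 0.0905] 19.050521850585938 [0.4644 0.0895] 272
coaster [0.653  0.2006]
coaster [0.6429 0.1111]
coaster [0.6329 0.0224]
coaster [ 0.623  -0.0656]
[0.2256 0.6091 0.2303] [[-0.9377  0.3474 -0.0007]
 [ 0.3474  0.9377 -0.0015]
 [ 0.0001 -0.0017 -1.    ]]
```

View pics/v1.png

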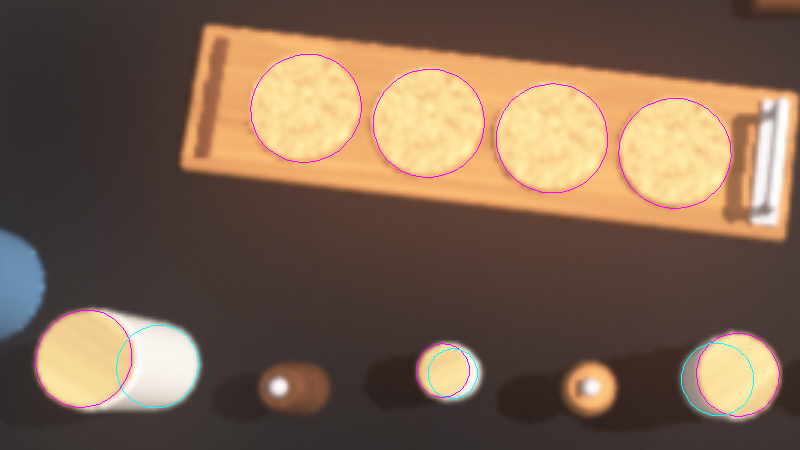

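The overlays fit the lids and coasters to about 1 mm. XL starts first: I turn the tool so it closes across the tray, and move towards XL.

```bash
cat >> h.py <<'E'
P=dict(xl=(.4664,.3027),l=(.4633,-.0975),m=(.4602,-.2906),s=(.4644,.0900),
 d=(.6229,-.0670),c=(.6330,.0224),b=(.6430,.1118),a=(.6531,.2012))
def go(*names):
    p,r=tool(); q=np.array(p)
    print("TCP",q.round(4),"gap",round(env.sense()["finger_gap"],4))
    T=np.c_[[.112,.9937,0],[.9937,-.112,0],[0,0,-1]]
    print("turn still to make (tool axes)",(r.inv()*R.from_matrix(T)).as_rotvec().round(3))
    for n in names:
        t=np.r_[P[n],q[2]]; print(n,"shift in tool axes",r.inv().apply(t-q).round(4)); q=t
E
python3 jog.py '[[[-0.332, -0.204, 0, 0, 0, 1.328], [-0.332, -0.204, 0, 0, 0, 1.328], [-0.332, -0.204, 0, 0, 0, 1.328], [-0.332, -0.204, 0, 0, 0, 1.328], [-0.332, -0.204, 0, 0, 0, 1.328]]]' 0.085 50
python3 -c "from h import *; go('xl')"
```

```text
time: 0.78
eef_pos: [0.4194, 0.3618, 0.2311]
orientation: [0.604, 0.797, -0.0, -0.0]
contact_force: [1.3, 0.7, 0.3]
finger_gap: 0.0852
finger_force: 0.0
TCP [0.4194 0.3618 0.2311] gap 0.0852
turn still to make (tool axes) [-0.     0.     0.385]
xl shift in tool axes [-0.0696  0.0293  0.    ]
```

```bash
python3 jog.py '[[[-0.0696, 0.0293, 0, 0, 0, 0.385], [-0.0696, 0.0293, 0, 0, 0, 0.385], [-0.0696, 0.0293, 0, 0, 0, 0.385], [-0.0696, 0.0293, 0, 0, 0, 0.385]]]'
python3 -c "from h import *; go('xl','d')"
```

```text
time: 1.27
eef_pos: [0.4654, 0.3052, 0.2311]
orientation: [0.743, 0.67, -0.0, -0.0]
contact_force: [0.1, -0.6, 0.2]
finger_gap: 0.0852
finger_force: 0.0
TCP [0.4654 0.3052 0.2311] gap 0.0852
turn still to make (tool axes) [-0.001  0.     0.009]
xl shift in tool axes [-0.0024  0.0012 -0.    ]
d shift in tool axes [-3.516e-01  1.938e-01 -1.000e-04]
```

```bash
python3 jog.py '[[[0, 0, 0.06, 0, 0, 0], [0, 0, 0.11, 0, 0, 0], [0, 0, 0.15, 0, 0, 0], [0, 0, 0.171, 0, 0, 0], [0, 0, 0.171, 0, 0, 0]]]'
python3 -c "from h import *; go('xl','d')
f=env.grab_frame('scene');cv2.imwrite('pics/g1.png',f['color'])"
```

```text
time: 1.9
eef_pos: [0.4636, 0.3049, 0.058]
orientation: [0.743, 0.67, -0.002, -0.001]
contact_force: [-0.2, -0.4, -0.2]
finger_gap: 0.0851
finger_force: 0.0
TCP [0.4636 0.3049 0.058 ] gap 0.0851
turn still to make (tool axes) [-0.004  0.003  0.009]
xl shift in tool axes [-0.0019  0.003  -0.    ]
d shift in tool axes [-3.516e-01  1.937e-01  1.000e-04]
```

View pics/g1.png

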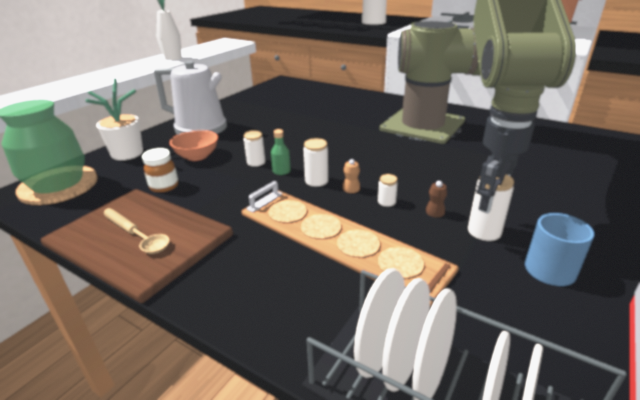

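The fingers straddle XL (490,205). I correct 2–3 mm and close.

```bash
python3 jog.py '[[[-0.002, 0.003, 0, 0, 0, 0], [-0.002, 0.003, 0, 0, 0, 0]]]'
python3 jog.py '[[[0, 0, 0, 0, 0, 0], [0, 0, 0, 0, 0, 0], [0, 0, 0, 0, 0, 0], [0, 0, 0, 0, 0, 0], [0, 0, 0, 0, 0, 0]]]' 0.04 50
python3 jog.py '[[[0, 0, 0, 0, 0, 0], [0, 0, 0, 0, 0, 0], [0, 0, 0, 0, 0, 0], [0, 0, 0, 0, 0, 0], [0, 0, 0, 0, 0, 0]]]'
python3 -c "from h import *; go('xl','d')"
```

```text
time: 2.2
eef_pos: [0.4699, 0.303, 0.062]
orientation: [0.744, 0.669, 0.001, 0.0]
contact_force: [0.3, 0.2, 0.4]
finger_gap: 0.0849
finger_force: 0.0
time: 2.82
eef_pos: [0.4684, 0.3027, 0.0614]
orientation: [0.744, 0.668, -0.0, -0.001]
contact_force: [-5.1, 0.2, 5.5]
finger_gap: 0.0617
finger_force: 50.6
time: 3.45
eef_pos: [0.4684, 0.3027, 0.0614]
orientation: [0.744, 0.668, -0.0, -0.0]
contact_force: [-5.5, -0.9, 6.2]
finger_gap: 0.0615
finger_force: 50.6
TCP [0.4684 0.3027 0.0614] gap 0.0615
turn still to make (tool axes) [-0.001 -0.     0.006]
xl shift in tool axes [-0.0002 -0.002   0.    ]
d shift in tool axes [-3.510e-01  1.949e-01 -3.000e-04]
```

```bash
python3 jog.py '[[[0, 0, -0.015, 0, 0, 0], [0, 0, -0.04, 0, 0, 0], [0, 0, -0.07, 0, 0, 0], [0, 0, -0.10, 0, 0, 0], [0, 0, -0.11, 0, 0, 0]]]'
python3 jog.py '[[[-0.02, 0.02, 0, 0, 0, 0], [-0.06, 0.05, 0, 0, 0, 0], [-0.11, 0.08, 0, 0, 0, 0], [-0.16, 0.11, 0, 0, 0, 0], [-0.21, 0.14, 0, 0, 0, 0]]]'
python3 jog.py '[[[-0.05, 0.03, 0, 0, 0, 0], [-0.095, 0.05, 0, 0, 0, 0], [-0.13, 0.053, 0, 0, 0, 0], [-0.141, 0.053, 0, 0, 0, 0], [-0.141, 0.053, 0, 0, 0, 0]]]'
python3 jog.py '[[[0, 0, 0, 0, 0, 0], [0, 0, 0, 0, 0, 0], [0, 0, 0, 0, 0, 0]]]'
python3 -c "from h import *; go('d')"
```

```text
time: 4.08
eef_pos: [0.4697, 0.3028, 0.1727]
orientation: [0.744, 0.668, 0.002, 0.001]
contact_force: [0.5, 0.8, -4.5]
finger_gap: 0.0615
finger_force: 53.3
time: 4.7
eef_pos: [0.5853, 0.0769, 0.1689]
orientation: [0.744, 0.668, -0.001, -0.001]
contact_force: [0.9, 0.3, -5.0]
finger_gap: 0.0617
finger_force: 53.4
time: 5.32
eef_pos: [0.6226, -0.0673, 0.1691]
orientation: [0.744, 0.668, -0.0, -0.001]
contact_force: [-0.2, 0.1, -4.5]
finger_gap: 0.0609
finger_force: 53.5
time: 5.7
eef_pos: [0.6234, -0.0662, 0.1704]
orientation: [0.743, 0.669, 0.0, 0.0]
contact_force: [0.2, 0.5, -4.8]
finger_gap: 0.0615
finger_force: 53.5
TCP [ 0.6234 -0.0662  0.1704] gap 0.0615
turn still to make (tool axes) [ 0.    -0.     0.007]
d shift in tool axes [-0.0008 -0.0004 -0.    ]
```

```bash
python3 jog.py '[[[-0.0008, 0, 0.025, 0, 0, 0], [-0.0008, 0, 0.05, 0, 0, 0], [-0.0008, 0, 0.07, 0, 0, 0], [-0.0008, 0, 0.08, 0, 0, 0], [-0.0008, 0, 0.085, 0, 0, 0]]]'
python3 jog.py '[[[0, 0, 0.002, 0, 0, 0], [0, 0, 0.004, 0, 0, 0], [0, 0, 0.004, 0, 0, 0], [0, 0, 0.004, 0, 0, 0]]]'
python3 -c "from h import *; go('d'); f=env.grab_frame('scene');cv2.imwrite('pics/p1.png',cv2.resize(f['color'][150:300,200:420],None,fx=3,fy=3))"
```

```text
time: 6.32
eef_pos: [0.6233, -0.0678, 0.085]
orientation: [0.744, 0.669, -0.0, -0.0]
contact_force: [0.7, -0.2, -5.1]
finger_gap: 0.0615
finger_force: 53.6
time: 6.82
eef_pos: [0.6235, -0.0679, 0.0817]
orientation: [0.744, 0.668, 0.0, 0.0]
contact_force: [1.2, -0.4, -5.0]
finger_gap: 0.0611
finger_force: 53.6
TCP [ 0.6235 -0.0679  0.0817] gap 0.0611
turn still to make (tool axes) [0.001 0.    0.006]
d shift in tool axes [ 0.0009 -0.0007 -0.    ]
```

View pics/p1.png

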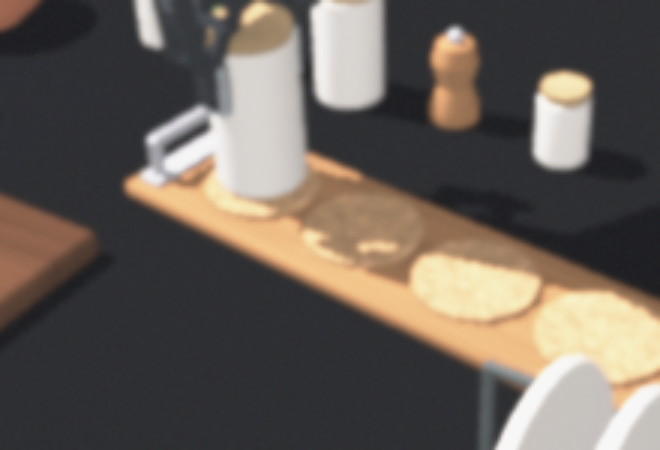

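XL is over the end coaster at the handle, base at crop (260,185), and is still about 3 mm up. I ease it down.

```bash
python3 jog.py '[[[0, 0, 0.001, 0, 0, 0], [0, 0, 0.002, 0, 0, 0], [0, 0, 0.002, 0, 0, 0], [0, 0, 0.002, 0, 0, 0]]]'
python3 jog.py '[[[0, 0, 0.001, 0, 0, 0], [0, 0, 0.001, 0, 0, 0], [0, 0, 0.001, 0, 0, 0]]]'
python3 jog.py '[[[0, 0, 0.001, 0, 0, 0], [0, 0, 0.001, 0, 0, 0], [0, 0, 0.001, 0, 0, 0]]]'
```

```text
time: 7.38
eef_pos: [0.6232, -0.0679, 0.0793]
orientation: [0.744, 0.668, -0.0, -0.0]
contact_force: [0.1, -0.4, -4.3]
finger_gap: 0.0611
finger_force: 53.6
time: 7.75
eef_pos: [0.6234, -0.0679, 0.0785]
orientation: [0.744, 0.668, 0.0, 0.0]
contact_force: [-0.8, -0.2, -3.7]
finger_gap: 0.0615
finger_force: 53.7
time: 8.12
eef_pos: [0.6235, -0.0679, 0.0784]
orientation: [0.744, 0.669, 0.0, 0.0]
contact_force: [-4.3, 0.8, 5.6]
finger_gap: 0.0611
finger_force: 54.3
```

Contact made. I release in two stages and rise, then head for L.

```bash
python3 jog.py '[[[0, 0, 0, 0, 0, 0], [0, 0, 0, 0, 0, 0]]]' 0.066
python3 jog.py '[[[0, 0, 0, 0, 0, 0], [0, 0, 0, 0, 0, 0], [0, 0, 0, 0, 0, 0]]]' 0.085
python3 jog.py '[[[0, 0, -0.03, 0, 0, 0], [0, 0, -0.08, 0, 0, 0], [0, 0, -0.13, 0, 0, 0], [0, 0, -0.13, 0, 0, 0]]]'
python3 -c "from h import *; go('l','c')"
```

```text
time: 8.38
eef_pos: [0.6232, -0.068, 0.0773]
orientation: [0.744, 0.668, -0.0, 0.0]
contact_force: [-2.4, 0.3, 2.2]
finger_gap: 0.066
finger_force: 1.1
time: 8.75
eef_pos: [0.6235, -0.0679, 0.0773]
orientation: [0.744, 0.668, 0.0, 0.0]
contact_force: [-0.4, -0.4, 0.2]
finger_gap: 0.0851
finger_force: 0.0
time: 9.25
eef_pos: [0.6264, -0.0685, 0.214]
orientation: [0.744, 0.668, 0.003, 0.005]
contact_force: [-0.6, 0.5, -0.4]
finger_gap: 0.0851
finger_force: 0.0
TCP [ 0.6264 -0.0685  0.214 ] gap 0.0851
turn still to make (tool axes) [0.011 0.001 0.006]
l shift in tool axes [-0.0462 -0.1591 -0.0018]
c shift in tool axes [0.1373 0.156  0.0016]
```

```bash
python3 jog.py '[[[-0.015, -0.05, 0, 0, 0, 0], [-0.03, -0.10, 0, 0, 0, 0], [-0.044, -0.145, 0, 0, 0, 0], [-0.0473, -0.156, 0, 0, 0, 0], [-0.0473, -0.156, 0, 0, 0, 0]]]'
python3 jog.py '[[[0, 0, 0.04, 0, 0, 0], [0, 0, 0.08, 0, 0, 0], [0, 0, 0.12, 0, 0, 0], [0, 0, 0.15, 0, 0, 0], [0, 0, 0.162, 0, 0, 0]]]'
python3 jog.py '[[[0, 0, 0, 0, 0, 0], [0, 0, 0, 0, 0, 0], [0, 0, 0, 0, 0, 0]]]'
python3 -c "from h import *; go('l','c')
f=env.grab_frame('scene');cv2.imwrite('pics/g2.png',cv2.resize(f['color'][110:260,190:410],None,fx=3,fy=3))"
```

```text
time: 9.88
eef_pos: [0.463, -0.0984, 0.207]
orientation: [0.744, 0.668, 0.0, 0.0]
contact_force: [0.9, -0.1, -0.1]
finger_gap: 0.085
finger_force: 0.0
time: 10.5
eef_pos: [0.4628, -0.0977, 0.043]
orientation: [0.744, 0.669, -0.001, -0.002]
contact_force: [-0.6, -0.2, -0.0]
finger_gap: 0.0849
finger_force: 0.0
time: 10.88
eef_pos: [0.4643, -0.0987, 0.0468]
orientation: [0.744, 0.668, 0.001, 0.001]
contact_force: [0.1, -0.2, -0.9]
finger_gap: 0.0849
finger_force: 0.0
TCP [ 0.4643 -0.0987  0.0468] gap 0.0849
turn still to make (tool axes) [0.003 0.001 0.006]
l shift in tool axes [ 0.0011 -0.0011 -0.    ]
c shift in tool axes [0.1373 0.156  0.0004]
```

View pics/g2.png

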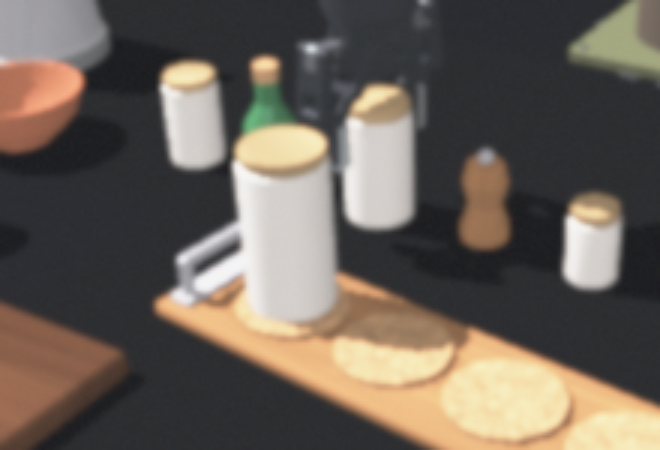

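XL stands on its coaster (crop 290,305), and the fingers straddle L (380,155). I close on L and lift.

```bash
python3 jog.py '[[[0.001, -0.001, 0, 0, 0, 0], [0.001, -0.001, 0, 0, 0, 0], [0.001, -0.001, 0, 0, 0, 0], [0.001, -0.001, 0, 0, 0, 0], [0.001, -0.001, 0, 0, 0, 0]]]' 0.035 50
python3 jog.py '[[[0, 0, 0, 0, 0, 0], [0, 0, 0, 0, 0, 0], [0, 0, 0, 0, 0, 0], [0, 0, 0, 0, 0, 0]]]'
python3 jog.py '[[[0, 0, -0.015, 0, 0, 0], [0, 0, -0.05, 0, 0, 0], [0, 0, -0.09, 0, 0, 0], [0, 0, -0.13, 0, 0, 0], [0, 0, -0.15, 0, 0, 0]]]'
python3 jog.py '[[[0, 0, 0, 0, 0, 0], [0, 0, 0, 0, 0, 0], [0, 0, 0, 0, 0, 0]]]'
python3 -c "from h import *; go('c')"
```

```text
time: 11.55
eef_pos: [0.4627, -0.0974, 0.0459]
orientation: [0.744, 0.668, 0.0, 0.0]
contact_force: [-0.8, 0.1, 5.8]
finger_gap: 0.0528
finger_force: 52.9
time: 12.05
eef_pos: [0.4627, -0.0974, 0.0459]
orientation: [0.744, 0.668, 0.0, 0.0]
contact_force: [-0.7, 0.2, 5.6]
finger_gap: 0.053
finger_force: 52.9
time: 12.68
eef_pos: [0.4625, -0.0974, 0.1977]
orientation: [0.744, 0.668, 0.001, 0.001]
contact_force: [-0.1, -0.3, -3.3]
finger_gap: 0.0531
finger_force: 53.5
time: 13.05
eef_pos: [0.4611, -0.0969, 0.1933]
orientation: [0.744, 0.668, -0.001, -0.002]
contact_force: [-0.0, -0.1, -4.1]
finger_gap: 0.0531
finger_force: 53.5
TCP [ 0.4611 -0.0969  0.1933] gap 0.0531
turn still to make (tool axes) [-0.003 -0.001  0.006]
c shift in tool axes [ 0.1369  0.1582 -0.0004]
```

```bash
python3 jog.py '[[[0.02, 0.02, 0, 0, 0, 0], [0.055, 0.045, 0, 0, 0, 0], [0.09, 0.075, 0, 0, 0, 0], [0.12, 0.11, 0, 0, 0, 0], [0.137, 0.145, 0, 0, 0, 0]]]'
python3 jog.py '[[[0, 0.011, 0, 0, 0, 0], [0, 0.011, 0, 0, 0, 0], [0, 0.011, 0, 0, 0, 0], [0, 0.011, 0, 0, 0, 0]]]'
python3 jog.py '[[[0, 0, 0.03, 0, 0, 0], [0, 0, 0.06, 0, 0, 0], [0, 0, 0.09, 0, 0, 0], [0, 0, 0.11, 0, 0, 0], [0, 0, 0.12, 0, 0, 0]]]'
python3 jog.py '[[[0, 0, 0.003, 0, 0, 0], [0, 0, 0.005, 0, 0, 0], [0, 0, 0.006, 0, 0, 0], [0, 0, 0.006, 0, 0, 0]]]'
python3 -c "from h import *; go('c'); f=env.grab_frame('scene');cv2.imwrite('pics/p2.png',cv2.resize(f['color'][150:300,200:420],None,fx=3,fy=3))"
```

```text
time: 13.68
eef_pos: [0.6214, 0.0251, 0.1935]
orientation: [0.743, 0.669, -0.001, -0.001]
contact_force: [0.9, -0.8, -2.4]
finger_gap: 0.0528
finger_force: 53.5
time: 14.18
eef_pos: [0.6311, 0.0219, 0.1953]
orientation: [0.744, 0.668, -0.0, -0.0]
contact_force: [-0.4, -0.9, -3.0]
finger_gap: 0.0526
finger_force: 53.8
time: 14.8
eef_pos: [0.6312, 0.0222, 0.0743]
orientation: [0.744, 0.668, -0.0, -0.0]
contact_force: [1.2, -0.1, -2.8]
finger_gap: 0.0531
finger_force: 53.9
time: 15.3
eef_pos: [0.6322, 0.0224, 0.0699]
orientation: [0.744, 0.668, 0.0, 0.0]
contact_force: [0.1, 0.1, -3.1]
finger_gap: 0.0532
finger_force: 53.9
TCP [0.6322 0.0224 0.0699] gap 0.0532
turn still to make (tool axes) [ 0.001 -0.     0.006]
c shift in tool axes [0.0001 0.0008 0.    ]
```

View pics/p2.png

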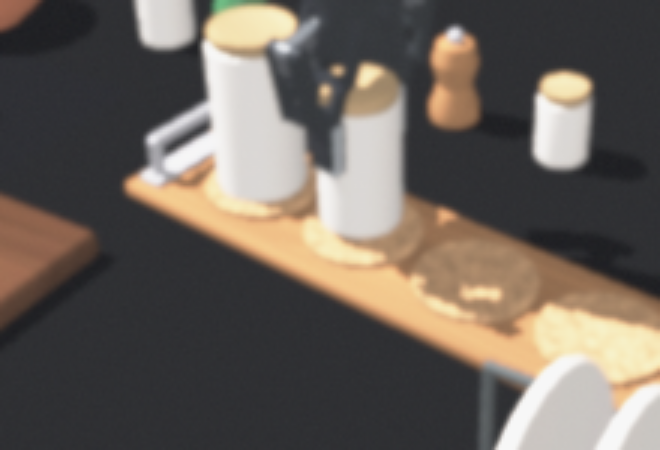

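L is centred over its coaster (crop 362,230), next to XL, about 7 mm up. Lowering to contact.

```bash
python3 jog.py '[[[0, 0.001, 0.0015, 0, 0, 0], [0, 0.001, 0.003, 0, 0, 0], [0, 0.001, 0.0045, 0, 0, 0], [0, 0.001, 0.005, 0, 0, 0], [0, 0.001, 0.005, 0, 0, 0]]]'
python3 jog.py '[[[0, 0, 0.001, 0, 0, 0], [0, 0, 0.001, 0, 0, 0], [0, 0, 0.001, 0, 0, 0]]]'
python3 jog.py '[[[0, 0, 0.001, 0, 0, 0], [0, 0, 0.001, 0, 0, 0], [0, 0, 0.001, 0, 0, 0]]]'
```

```text
time: 15.98
eef_pos: [0.6328, 0.0223, 0.0642]
orientation: [0.744, 0.668, -0.0, -0.0]
contact_force: [0.1, 0.5, -3.0]
finger_gap: 0.0529
finger_force: 53.9
time: 16.35
eef_pos: [0.6329, 0.0223, 0.0634]
orientation: [0.744, 0.668, 0.0, 0.0]
contact_force: [-0.6, -0.0, -3.0]
finger_gap: 0.0533
finger_force: 53.9
time: 16.73
eef_pos: [0.6331, 0.0223, 0.063]
orientation: [0.744, 0.668, 0.0, 0.0]
contact_force: [-1.7, -0.4, 2.0]
finger_gap: 0.0533
finger_force: 54.2
```

```bash
python3 jog.py '[[[0, 0, 0, 0, 0, 0], [0, 0, 0, 0, 0, 0]]]' 0.058
python3 jog.py '[[[0, 0, 0, 0, 0, 0], [0, 0, 0, 0, 0, 0], [0, 0, 0, 0, 0, 0]]]' 0.085
python3 jog.py '[[[0, 0, -0.03, 0, 0, 0], [0, 0, -0.08, 0, 0, 0], [0, 0, -0.13, 0, 0, 0], [0, 0, -0.14, 0, 0, 0]]]'
python3 jog.py '[[[-0.05, -0.02, 0, 0, 0, 0], [-0.11, -0.04, 0, 0, 0, 0], [-0.17, -0.06, 0, 0, 0, 0], [-0.22, -0.09, 0, 0, 0, 0], [-0.27, -0.12, 0, 0, 0, 0]]]'
python3 jog.py '[[[-0.045, -0.0167, 0, 0, 0, 0], [-0.0603, -0.0167, 0, 0, 0, 0], [-0.0603, -0.0167, 0, 0, 0, 0], [-0.0603, -0.0167, 0, 0, 0, 0]]]'
python3 -c "from h import *; go('m','b')"
```

```text
time: 16.98
eef_pos: [0.6332, 0.0223, 0.0625]
orientation: [0.744, 0.668, 0.0, 0.0]
contact_force: [-0.3, -0.4, 1.0]
finger_gap: 0.0579
finger_force: 0.0
time: 17.35
eef_pos: [0.6329, 0.0223, 0.0623]
orientation: [0.744, 0.668, 0.0, 0.0]
contact_force: [0.5, 0.3, -0.2]
finger_gap: 0.085
finger_force: 0.0
time: 17.85
eef_pos: [0.6353, 0.0222, 0.2079]
orientation: [0.744, 0.668, 0.003, 0.003]
contact_force: [0.2, -0.4, -0.2]
finger_gap: 0.0848
finger_force: 0.0
time: 18.48
eef_pos: [0.4831, -0.2346, 0.2012]
orientation: [0.744, 0.668, -0.0, -0.001]
contact_force: [0.7, -1.3, -0.1]
finger_gap: 0.085
finger_force: 0.0
time: 18.98
eef_pos: [0.4624, -0.2905, 0.2018]
orientation: [0.743, 0.669, 0.0, -0.001]
contact_force: [0.6, -0.0, -0.9]
finger_gap: 0.0852
finger_force: 0.0
TCP [ 0.4624 -0.2905  0.2018] gap 0.0852
turn still to make (tool axes) [-0.001 -0.001  0.007]
m shift in tool axes [-0.0003 -0.0021  0.    ]
b shift in tool axes [4.194e-01 1.395e-01 3.000e-04]
```

```bash
python3 jog.py '[[[0, -0.001, 0.04, 0, 0, 0], [0, -0.001, 0.09, 0, 0, 0], [0, -0.001, 0.13, 0, 0, 0], [0, -0.001, 0.16, 0, 0, 0], [0, -0.001, 0.172, 0, 0, 0]]]'
python3 jog.py '[[[0, 0, 0, 0, 0, 0], [0, 0, 0, 0, 0, 0], [0, 0, 0, 0, 0, 0]]]'
python3 -c "from h import *; go('m','b')
f=env.grab_frame('scene');cv2.imwrite('pics/g3.png',cv2.resize(f['color'][90:260,190:410],None,fx=3,fy=3))"
```

```text
time: 19.6
eef_pos: [0.4603, -0.2893, 0.0281]
orientation: [0.743, 0.669, -0.0, -0.002]
contact_force: [-0.1, 0.2, -1.0]
finger_gap: 0.0848
finger_force: 0.0
time: 19.98
eef_pos: [0.4619, -0.2922, 0.032]
orientation: [0.744, 0.669, 0.0, 0.001]
contact_force: [0.1, 0.4, 1.3]
finger_gap: 0.085
finger_force: 0.0
TCP [ 0.4619 -0.2922  0.032 ] gap 0.085
turn still to make (tool axes) [0.002 0.002 0.006]
m shift in tool axes [ 0.0014 -0.0018 -0.    ]
b shift in tool axes [ 4.195e-01  1.390e-01 -3.000e-04]
```

View pics/g3.png

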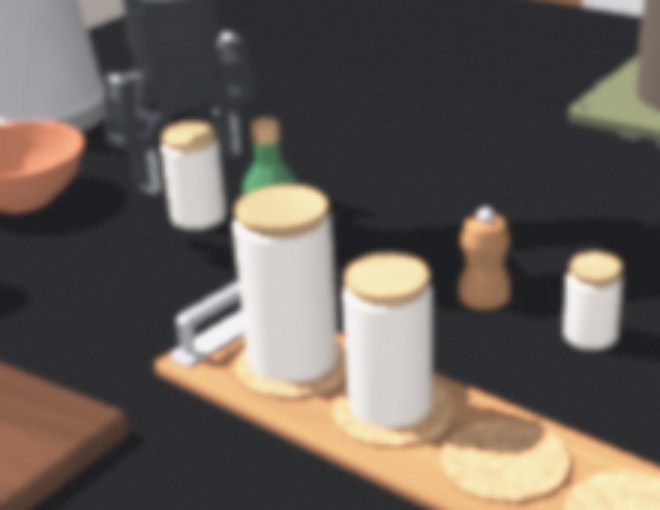

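XL (290,365) and L (390,410) stand upright on the coasters, the bottle is untouched (267,170), and the fingers straddle M (192,175). I grip and lift.

```bash
python3 jog.py '[[[0, -0.001, 0, 0, 0, 0], [0, -0.001, 0, 0, 0, 0], [0, -0.001, 0, 0, 0, 0], [0, -0.001, 0, 0, 0, 0], [0, -0.001, 0, 0, 0, 0]]]' 0.028 50
python3 jog.py '[[[0, 0, 0, 0, 0, 0], [0, 0, 0, 0, 0, 0], [0, 0, 0, 0, 0, 0], [0, 0, 0, 0, 0, 0]]]'
python3 jog.py '[[[0, 0, -0.015, 0, 0, 0], [0, 0, -0.05, 0, 0, 0], [0, 0, -0.10, 0, 0, 0], [0, 0, -0.15, 0, 0, 0], [0, 0, -0.18, 0, 0, 0]]]'
python3 jog.py '[[[0, 0, 0, 0, 0, 0], [0, 0, 0, 0, 0, 0], [0, 0, 0, 0, 0, 0]]]'
python3 -c "from h import *; go('b')"
```

```text
time: 20.65
eef_pos: [0.4601, -0.2917, 0.0308]
orientation: [0.744, 0.668, -0.0, 0.0]
contact_force: [-0.6, 0.4, 4.8]
finger_gap: 0.0447
finger_force: 51.6
time: 21.15
eef_pos: [0.46, -0.2917, 0.0308]
orientation: [0.744, 0.668, -0.0, 0.0]
contact_force: [-0.4, -0.5, 5.0]
finger_gap: 0.0449
finger_force: 51.6
time: 21.78
eef_pos: [0.4605, -0.2916, 0.2137]
orientation: [0.744, 0.669, 0.0, 0.002]
contact_force: [0.8, -0.4, -1.8]
finger_gap: 0.0451
finger_force: 51.4
time: 22.15
eef_pos: [0.4588, -0.2905, 0.2076]
orientation: [0.744, 0.668, -0.0, -0.002]
contact_force: [-0.2, 0.5, -0.6]
finger_gap: 0.0448
finger_force: 51.4
TCP [ 0.4588 -0.2905  0.2076] gap 0.0448
turn still to make (tool axes) [-0.004 -0.002  0.006]
b shift in tool axes [0.4196 0.1404 0.0005]
```

```bash
python3 jog.py '[[[0.03, 0.005, 0, 0, 0, 0], [0.08, 0.015, 0, 0, 0, 0], [0.14, 0.03, 0, 0, 0, 0], [0.20, 0.045, 0, 0, 0, 0], [0.26, 0.06, 0, 0, 0, 0]]]'
python3 jog.py '[[[0.055, 0.025, 0, 0, 0, 0], [0.105, 0.045, 0, 0, 0, 0], [0.14, 0.065, 0, 0, 0, 0], [0.1605, 0.0765, 0, 0, 0, 0], [0.1605, 0.0765, 0, 0, 0, 0]]]'
python3 jog.py '[[[0, 0, 0, 0, 0, 0], [0, 0, 0, 0, 0, 0], [0, 0, 0.03, 0, 0, 0], [0, 0, 0.06, 0, 0, 0], [0, 0, 0.09, 0, 0, 0]]]'
python3 jog.py '[[[0, 0, 0.03, 0, 0, 0], [0, 0, 0.05, 0, 0, 0], [0, 0, 0.06, 0, 0, 0], [0, 0, 0.065, 0, 0, 0], [0, 0, 0.065, 0, 0, 0]]]'
python3 -c "from h import *; go('b'); f=env.grab_frame('scene');cv2.imwrite('pics/p3.png',cv2.resize(f['color'][150:300,200:460],None,fx=3,fy=3))"
```

```text
time: 22.78
eef_pos: [0.5468, -0.0373, 0.2085]
orientation: [0.744, 0.668, -0.001, -0.001]
contact_force: [0.7, 0.6, -1.4]
finger_gap: 0.0447
finger_force: 51.4
time: 23.4
eef_pos: [0.6399, 0.1134, 0.2079]
orientation: [0.743, 0.669, -0.001, -0.001]
contact_force: [0.2, 0.0, -2.2]
finger_gap: 0.045
finger_force: 51.6
time: 24.02
eef_pos: [0.64, 0.1113, 0.1198]
orientation: [0.744, 0.668, 0.0, 0.0]
contact_force: [0.7, -1.3, -1.5]
finger_gap: 0.0448
finger_force: 51.6
time: 24.65
eef_pos: [0.6408, 0.1122, 0.056]
orientation: [0.744, 0.668, 0.0, 0.0]
contact_force: [0.4, 0.1, -2.5]
finger_gap: 0.0447
finger_force: 51.6
TCP [0.6408 0.1122 0.056 ] gap 0.0447
turn still to make (tool axes) [ 0.001 -0.     0.006]
b shift in tool axes [-0.0002  0.0022  0.    ]
```

View pics/p3.png

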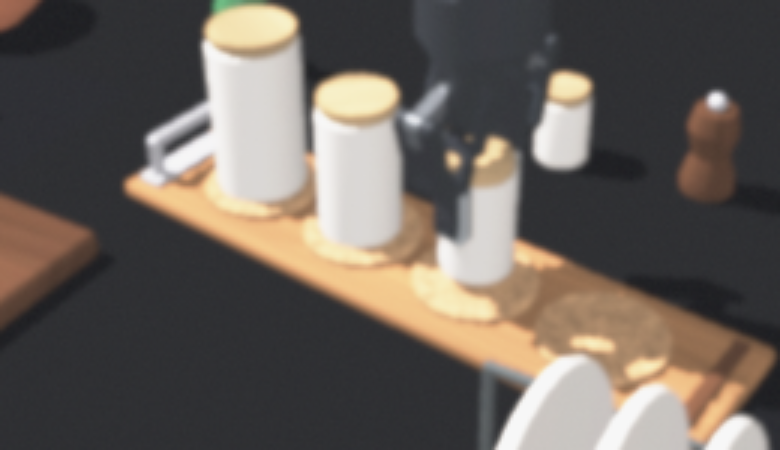

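M is above the third coaster (crop 478,275), about 8 mm up. Lowering with a 2 mm correction.

```bash
python3 jog.py '[[[-0.001, 0.002, 0.003, 0, 0, 0], [-0.001, 0.002, 0.005, 0, 0, 0], [-0.001, 0.002, 0.006, 0, 0, 0], [-0.001, 0.002, 0.0065, 0, 0, 0], [-0.001, 0.002, 0.0065, 0, 0, 0]]]'
python3 jog.py '[[[0, 0, 0.001, 0, 0, 0], [0, 0, 0.001, 0, 0, 0], [0, 0, 0.001, 0, 0, 0]]]'
python3 jog.py '[[[0, 0, 0.001, 0, 0, 0], [0, 0, 0.001, 0, 0, 0], [0, 0, 0.001, 0, 0, 0]]]'
```

```text
time: 25.32
eef_pos: [0.6421, 0.111, 0.0487]
orientation: [0.744, 0.668, -0.0, -0.0]
contact_force: [-0.6, 0.2, -1.7]
finger_gap: 0.0449
finger_force: 51.6
time: 25.7
eef_pos: [0.6422, 0.111, 0.0479]
orientation: [0.744, 0.668, 0.0, 0.0]
contact_force: [-0.3, -0.2, -1.7]
finger_gap: 0.045
finger_force: 51.7
time: 26.08
eef_pos: [0.6422, 0.111, 0.0478]
orientation: [0.744, 0.668, -0.0, -0.0]
contact_force: [-4.0, -1.0, 5.7]
finger_gap: 0.045
finger_force: 52.1
```

```bash
python3 jog.py '[[[0, 0, 0, 0, 0, 0], [0, 0, 0, 0, 0, 0]]]' 0.050
python3 jog.py '[[[0, 0, 0, 0, 0, 0], [0, 0, 0, 0, 0, 0], [0, 0, 0, 0, 0, 0]]]' 0.085
python3 jog.py '[[[0, 0, -0.03, 0, 0, 0], [0, 0, -0.08, 0, 0, 0], [0, 0, -0.12, 0, 0, 0], [0, 0, -0.13, 0, 0, 0]]]'
python3 jog.py '[[[-0.01, -0.05, 0, 0, 0, 0], [-0.025, -0.10, 0, 0, 0, 0], [-0.0408, -0.15, 0, 0, 0, 0], [-0.0408, -0.174, 0, 0, 0, 0], [-0.0408, -0.174, 0, 0, 0, 0]]]'
python3 jog.py '[[[0, 0, 0.04, 0, 0, 0], [0, 0, 0.08, 0, 0, 0], [0, 0, 0.11, 0, 0, 0], [0, 0, 0.14, 0, 0, 0], [0, 0, 0.14, 0, 0, 0]]]'
python3 -c "from h import *; go('s','a')
f=env.grab_frame('scene');cv2.imwrite('pics/g4.png',cv2.resize(f['color'][110:290,200:460],None,fx=3,fy=3))"
```

```text
time: 26.32
eef_pos: [0.6423, 0.111, 0.0467]
orientation: [0.744, 0.668, 0.0, 0.0]
contact_force: [-0.4, 0.2, -0.2]
finger_gap: 0.0501
finger_force: 0.0
time: 26.7
eef_pos: [0.6422, 0.111, 0.0468]
orientation: [0.744, 0.668, 0.0, 0.0]
contact_force: [0.1, -0.4, 0.1]
finger_gap: 0.085
finger_force: 0.0
time: 27.2
eef_pos: [0.6441, 0.1112, 0.1811]
orientation: [0.744, 0.668, 0.003, 0.002]
contact_force: [0.5, 0.2, -0.2]
finger_gap: 0.0853
finger_force: 0.0
time: 27.82
eef_pos: [0.4631, 0.0889, 0.1754]
orientation: [0.744, 0.669, -0.001, -0.0]
contact_force: [-0.3, -0.1, 0.1]
finger_gap: 0.0852
finger_force: 0.0
time: 28.45
eef_pos: [0.463, 0.0887, 0.0337]
orientation: [0.744, 0.668, -0.003, -0.002]
contact_force: [0.5, 0.2, 0.2]
finger_gap: 0.085
finger_force: 0.0
TCP [0.463  0.0887 0.0337] gap 0.085
turn still to make (tool axes) [-0.007  0.001  0.006]
s shift in tool axes [ 0.0015  0.0013 -0.    ]
a shift in tool axes [ 0.1306  0.1758 -0.0013]
```

View pics/g4.png

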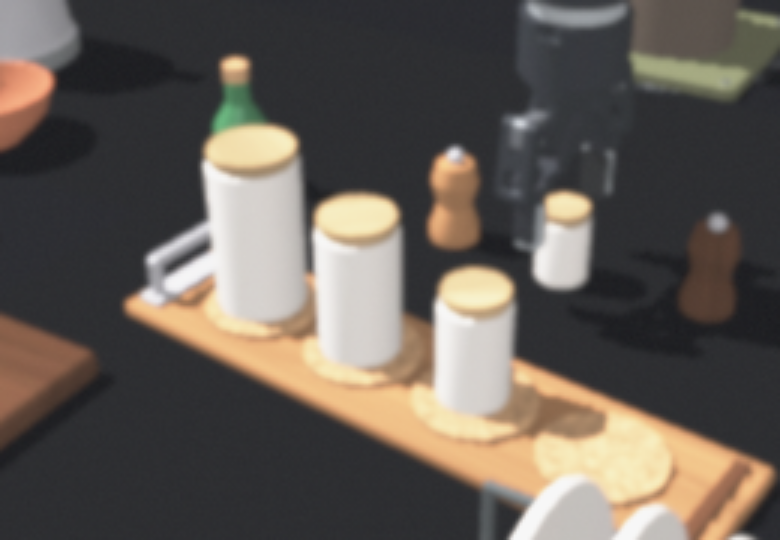

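Three canisters stand on their coasters, and the fingers straddle S (565,240). I go lower and grip.

```bash
python3 jog.py '[[[0.001, 0, 0.01, 0, 0, 0], [0.001, 0, 0.017, 0, 0, 0], [0.001, 0, 0.017, 0, 0, 0]]]'
python3 jog.py '[[[0, 0, 0, 0, 0, 0], [0, 0, 0, 0, 0, 0], [0, 0, 0, 0, 0, 0], [0, 0, 0, 0, 0, 0], [0, 0, 0, 0, 0, 0]]]' 0.02 50
python3 jog.py '[[[0, 0, 0, 0, 0, 0], [0, 0, 0, 0, 0, 0], [0, 0, 0, 0, 0, 0], [0, 0, 0, 0, 0, 0]]]'
python3 jog.py '[[[0, 0, -0.015, 0, 0, 0], [0, 0, -0.05, 0, 0, 0], [0, 0, -0.09, 0, 0, 0], [0, 0, -0.13, 0, 0, 0], [0, 0, -0.13, 0, 0, 0]]]'
python3 -c "from h import *; go('a')"
```

```text
time: 28.88
eef_pos: [0.4648, 0.0899, 0.0196]
orientation: [0.744, 0.668, -0.0, -0.0]
contact_force: [-0.4, 0.8, 0.2]
finger_gap: 0.0849
finger_force: 0.0
time: 29.5
eef_pos: [0.4653, 0.09, 0.0204]
orientation: [0.744, 0.668, 0.0, 0.0]
contact_force: [-2.6, 0.2, 4.6]
finger_gap: 0.0365
finger_force: 50.5
time: 30.0
eef_pos: [0.4653, 0.0899, 0.0203]
orientation: [0.744, 0.668, 0.0, 0.0]
contact_force: [-1.3, -0.1, 4.1]
finger_gap: 0.0368
finger_force: 50.6
time: 30.62
eef_pos: [0.4674, 0.0901, 0.1542]
orientation: [0.744, 0.668, 0.003, 0.003]
contact_force: [0.3, 0.3, -1.3]
finger_gap: 0.0363
finger_force: 50.4
TCP [0.4674 0.0901 0.1542] gap 0.0363
turn still to make (tool axes) [ 0.008 -0.002  0.006]
a shift in tool axes [0.1302 0.1729 0.0016]
```

```bash
python3 jog.py '[[[0.03, 0.02, 0, 0, 0, 0], [0.07, 0.05, 0, 0, 0, 0], [0.10, 0.09, 0, 0, 0, 0], [0.125, 0.13, 0, 0, 0, 0], [0.1316, 0.165, 0, 0, 0, 0]]]'
python3 jog.py '[[[0, 0.009, 0, 0, 0, 0], [0, 0.009, 0, 0, 0, 0], [0, 0.009, 0.03, 0, 0, 0], [0, 0.009, 0.06, 0, 0, 0], [0, 0.009, 0.085, 0, 0, 0]]]'
python3 jog.py '[[[0, 0, 0.012, 0, 0, 0], [0, 0, 0.02, 0, 0, 0], [0, 0, 0.021, 0, 0, 0], [0, 0, 0.021, 0, 0, 0], [0, 0, 0.021, 0, 0, 0]]]'
python3 -c "from h import *; go('a'); f=env.grab_frame('top');cv2.imwrite('pics/p4.png',cv2.resize(f['color'][90:270,180:420],None,fx=3,fy=3))"
```

```text
time: 31.25
eef_pos: [0.6431, 0.2045, 0.1474]
orientation: [0.743, 0.669, -0.001, -0.001]
contact_force: [0.2, 0.3, -1.4]
finger_gap: 0.0368
finger_force: 50.4
time: 31.88
eef_pos: [0.6498, 0.2018, 0.0632]
orientation: [0.744, 0.668, -0.001, -0.001]
contact_force: [0.1, 0.4, -1.3]
finger_gap: 0.0363
finger_force: 50.6
time: 32.5
eef_pos: [0.6526, 0.2024, 0.0449]
orientation: [0.744, 0.668, 0.001, 0.0]
contact_force: [1.0, -0.4, -1.2]
finger_gap: 0.0362
finger_force: 50.6
TCP [0.6526 0.2024 0.0449] gap 0.0362
turn still to make (tool axes) [ 0.002 -0.001  0.006]
a shift in tool axes [-0.0012  0.0006  0.    ]
```

View pics/p4.png

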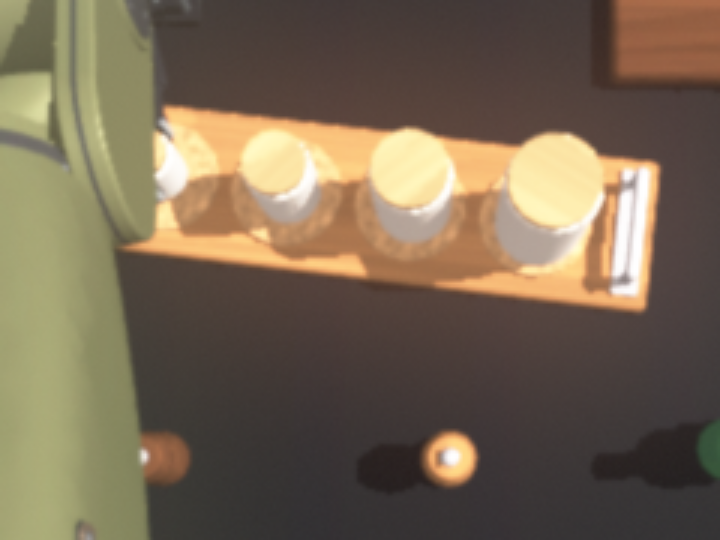

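The three placed canisters look centred, with lids at crop (278,165), (412,168) and (553,180). S is over the last coaster (170,175). Lowering it.

```bash
python3 jog.py '[[[-0.001, 0, 0.003, 0, 0, 0], [-0.001, 0, 0.005, 0, 0, 0], [-0.001, 0, 0.006, 0, 0, 0], [-0.001, 0, 0.0065, 0, 0, 0], [-0.001, 0, 0.0065, 0, 0, 0]]]'
python3 jog.py '[[[0, 0, 0.001, 0, 0, 0], [0, 0, 0.001, 0, 0, 0], [0, 0, 0.001, 0, 0, 0]]]'
python3 jog.py '[[[0, 0, 0.001, 0, 0, 0], [0, 0, 0.001, 0, 0, 0], [0, 0, 0.001, 0, 0, 0]]]'
```

```text
time: 33.17
eef_pos: [0.6518, 0.2013, 0.0375]
orientation: [0.744, 0.668, -0.0, 0.0]
contact_force: [-1.1, 0.1, 0.9]
finger_gap: 0.0363
finger_force: 50.8
time: 33.55
eef_pos: [0.6519, 0.2013, 0.0374]
orientation: [0.744, 0.669, -0.0, -0.0]
contact_force: [-3.4, -1.9, 6.0]
finger_gap: 0.0367
finger_force: 51.2
time: 33.92
eef_pos: [0.6519, 0.2013, 0.0374]
orientation: [0.744, 0.669, -0.0, -0.0]
contact_force: [-6.3, -1.3, 10.4]
finger_gap: 0.0369
finger_force: 51.7
```

```bash
python3 jog.py '[[[0, 0, -0.0015, 0, 0, 0], [0, 0, -0.0015, 0, 0, 0], [0, 0, -0.0015, 0, 0, 0]]]' 
python3 jog.py '[[[0, 0, 0, 0, 0, 0], [0, 0, 0, 0, 0, 0]]]' 0.042
python3 jog.py '[[[0, 0, 0, 0, 0, 0], [0, 0, 0, 0, 0, 0], [0, 0, 0, 0, 0, 0]]]' 0.085
python3 jog.py '[[[0, 0, -0.03, 0, 0, 0], [0, 0, -0.08, 0, 0, 0], [0, 0, -0.14, 0, 0, 0], [0, 0, -0.19, 0, 0, 0], [0, 0, -0.19, 0, 0, 0]]]'
python3 jog.py '[[[0.06, -0.05, 0, 0, 0, 0], [0.11, -0.10, 0, 0, 0, 0], [0.16, -0.15, 0, 0, 0, 0], [0.21, -0.2, 0, 0, 0, 0], [0.26, -0.2, 0, 0, 0, 0]]]'
python3 jog.py '[[[0.06, -0.05, 0, 0, 0, 0], [0.11, -0.10, 0, 0, 0, 0], [0.13, -0.12, 0, 0, 0, 0], [0.13, -0.12, 0, 0, 0, 0], [0.13, -0.12, 0, 0, 0, 0]]]'
python3 - <<'E'
from h import *
f=env.grab_frame('top'); vis=cv2.resize(f["color"],None,fx=3,fy=3)
def circ(c,z,r,col):
    t=np.linspace(0,2*np.pi,60); p=proj(f,np.c_[c[0]+r*np.cos(t),c[1]+r*np.sin(t),0*t+z])
    cv2.polylines(vis,[np.int32((p+.5)*3-.5)],1,col,1)
for k,h,r in(("d",.12,.0295),("c",.1,.0255),("b",.08,.0215),("a",.06,.0175)):
    circ(P[k],.017,.04,(255,0,255)); circ(P[k],.017+h,r,(255,0,0))
cv2.imwrite('pics/f.png',vis[300:800,560:1340])
E
```

```text
time: 34.3
eef_pos: [0.6522, 0.2014, 0.0374]
orientation: [0.744, 0.668, 0.0, 0.0]
contact_force: [-2.1, -0.7, 4.2]
finger_gap: 0.0363
finger_force: 51.2
time: 34.55
eef_pos: [0.6516, 0.2012, 0.0362]
orientation: [0.744, 0.668, -0.0, -0.0]
contact_force: [-0.6, -0.2, 0.0]
finger_gap: 0.0418
finger_force: 0.0
time: 34.92
eef_pos: [0.6519, 0.2013, 0.0368]
orientation: [0.744, 0.668, 0.0, -0.0]
contact_force: [0.4, 1.1, -1.2]
finger_gap: 0.0851
finger_force: 0.0
time: 35.55
eef_pos: [0.6548, 0.202, 0.2344]
orientation: [0.744, 0.668, 0.005, 0.003]
contact_force: [-0.3, 0.3, -0.1]
finger_gap: 0.0847
finger_force: 0.0
time: 36.17
eef_pos: [0.4831, 0.4614, 0.2254]
orientation: [0.744, 0.669, -0.001, 0.0]
contact_force: [1.0, -0.5, 1.3]
finger_gap: 0.0851
finger_force: 0.0
time: 36.8
eef_pos: [0.3799, 0.6022, 0.2254]
orientation: [0.744, 0.669, -0.001, 0.0]
contact_force: [0.6, 0.9, 0.7]
finger_gap: 0.0846
finger_force: 0.0
```

View pics/f.png

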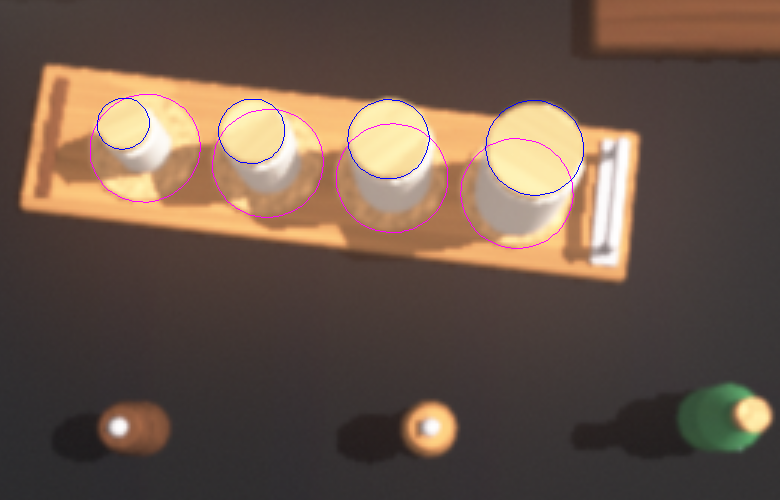

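The predicted lid circles match all four lids to about 1 mm. The order runs from XL at the handle down to S, and the bottle and mills are where they started.

```bash
python3 -c "from station import env; print(env.job_done())"
```

```text
the job is handed in; nothing more can be done
None
```

I handed the job in at about 37 s: all four canisters stand upright and centred on their coasters, from the biggest at the steel handle to the smallest at the far end, and the oil bottle was not touched.

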